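# Shut the spray-gun air valve under the manifold's dust cover

## Robot

A 6-joint arm with a two-finger parallel gripper is mounted at the origin on the work surface. World frame = base frame: x ahead of the robot, y to its left, z up, the work surface at z = 0. Lengths are in mm, angles in rad, forces in N, time in s.
With the tool pointing down it reaches from about 275 to 1000 mm from the base axis. Payload 8.4 kg.
Tool frame: the origin (TCP) lies at the very end of the fingers, on their centre line; the grasp point (between the pads) lies 19 mm behind it; z points along the fingers, y is the direction in which the jaws open and shut (so a half turn about z gives the same grasp; the last joint's range is limited). The gripper opens to 85 mm and grips with 20 to 120 N. Pads are 22 mm wide; open, the fingers measure 114 mm over their backs; the gripper's body (76 mm by 85 mm) begins 54 mm behind the grasp point. The pads swing forward as they close: fully open they stand 13 mm farther back than shut.
Start: joints at [1.125, 0.353, 1.633, -0, 1.155, -0.002], TCP at [268.358, 564.457, 231.281] pointing down, gripper open.
Joint ranges: [-2.63, 2.63], [-0.92, 2.1], [0.06, 2.66], [-1.3, 4.44], [0, 2.69], [-3.02, 3.02]. Speed limits (rad/s): [2.22, 2.22, 2.79, 3.14, 3.14, 3.14].

## Interface

Orientations are given as [roll, pitch, yaw] about the fixed x, y, z axes, in that order (R = Rz(yaw) Ry(pitch) Rx(roll)).
In Python, from rig import r, vision gives the robot as it stands.
- The arm moves only by the tool move_arm, never from a script. Its argument "series" is text: rows parted by semicolons, each of 7 numbers parted by spaces: the closure, from -1 (fully open) to 1 (shut), then the shift along the tool's x, y, z in units of 40 mm (1.0 is 40 mm), then the turn, a rotation vector about the tool's x, y, z in degrees. In form: grip tx ty tz ax ay az; .... A call has 1 to 20 rows; each row shifts and turns the pose as measured when the row begins, along the tool's axes as they then stand; what a row does not reach is not made up. A row lasts 1/8 s, in which the tool goes at most 62.5 mm and 10.7 degrees, less where a joint would pass 70% of its speed; a pose out of reach is approached as far as the arm can. A call is refused whole if a number of a shift passes 1 or a number of a turn 10.7, either way. A call with a gripper value outside its range is refused whole. The fingers move at their own pace and stop on an object; "grip_force" is the grip in N (left out, the last holds). Time passes only in rows, so rows that do not move let the fingers close. It gives the time, the measured TCP pose, the force and the opening at its end, in the units of the state.
- r.sense(): the state, without advancing time (a new reading comes with each control period).
- vision.grab_frame(name): name is "scene" or "top" or "wrist"; returns the picture (400x640x3 uint8, red, green, blue); there is no depth.
- vision.camera_params(name): a dict with "fx", "fy", "cx", "cy" (pixels), "position" and "rotation" of the camera in the world. Camera axes: x right, y up, looking along -z (the intrinsics and any distortion apply to the point x, -y, -z); pixel columns grow to the right and rows downward; lengths in mm; the calibration is good to about 2 mm. A picture is of the moment at which its call begins: read the wrist's pose just before it. camera_params takes no time and is no camera call; for the wrist camera it gives the pose at the moment of the call.
- r.sign_off(): hands the job in, once; it reports no verdict.
The state is a dict: "clock": time; "qpos": joint angles; "qvel": joint speeds; "joint_efforts": joint torques, N m; "eef_pos": TCP position; "tcp_rot": TCP orientation; "contact_force": force on the tool from outside, world axes, zero at the start; "wrist_torque": the same for the moment, N m; "opening": opening from 0.0 (shut) to 1.0 (fully open).
Only numpy, scipy, OpenCV 4.12 (cv2) and the standard library are available. Lean on these libraries where they do the work, as an engineer would, in place of code of your own. Each camera call takes 0.05 s, during which the arm holds its last target. There are 200 camera calls.

## Task

The spray gun on the red air line is hung up for the day. Push the dust cover of the air manifold box back by its upright lip, all the way to its stops, then push the red valve handle fully shut (a quarter turn, clockwise seen from above, until it lies across its pipe) and leave the cover open. Do it all by pushing with the fingertips: do not pinch the lip or the red handle between the fingers, leave the two blue handles as they are, and do not pick up or knock about the things standing round the box.

Things in the scene. Friction and masses are not known exactly. Their poses are not given: they have to be found in the camera images.
- manifold_box: Grey sheet-steel compressed-air manifold box bolted to the bench. Origin: centre of its underside, on the bench. Own axes: x from its front wall (nearer the robot) to its back, y to its left, z up. 310 mm deep, 350 mm wide; walls 5 mm thick, 85 mm high. Aluminium runners along both side walls reach 99 mm high and 12 mm inwards. The rear half is closed; the cover parks over it.
- well (a point): Floor centre of the valve well, the box's open front part: 145 mm (x) by 340 mm (y), floor 4 mm and rim 85 mm above the bench; under the cover at the start. Three valves side by side, in an order that varies: stems 22.5 mm behind this point (+x) and at -115, -15, +85 mm along y. Their pipes run along x; nothing of pipes and valve bodies stands higher than 46 mm above the bench.
- outlets (a point): Middle one of three brass outlet couplings, where its axis meets the front wall's face, 30 mm above the bench. They stick out 25 mm to the front, 100 mm apart along y, 27 mm across, each with a collar in the colour of its valve's handle. (A fixed pressure regulator, 108 mm high, sticks out 51 mm from the box's right end wall near its back.)
- cover (a joint): Slide of the cover along the box's own +x (away from the robot), in metres: 0 covers the well, 0.140 is fully back against its stops. Starts between 0 and 0.012. Held down in its runners, so it only slides; it resists with about 2.5 N (plus a little that grows with speed) and stays where it is left.
- cover_lip (a point): Top edge of the cover's upright push lip, at the middle of its front face; travels with the cover. The lip is the cover's front edge bent up: sheet steel, yellow top edge, 270 mm wide (along the box's y), 6 mm thick, standing from z 88 mm (the cover's top face, flat, 3 mm sheet) to z 113 mm. Push its front face. The cover is 155 mm deep and reaches back from the lip's front face.
- red_handle (a joint): Turn of the red handle, the one to shut, in radians: 0 open (the lever points from its stem straight to the box's front, along its pipe), 1.571 shut against its stop (the lever points to the box's left, +y, across its pipe). Grows clockwise seen from above. Starts between 0 and 0.3. Resists with about 0.25 N m and stays where it is left.
- red_pivot (a point): The red handle's turning axis (vertical), at the lever's mid-height, 57 mm above the bench.
- red_tip (a point): Free end of the red handle, on its centre line at mid-height (57 mm above the bench), 70 mm from the turning axis. From 18 mm to 70 mm from the axis the lever is a plastic sleeve 13 mm wide, from z 50 to z 64 mm.
- blue_open_handle (a joint): Turn of the blue handle whose valve is open; same lever and same sense as the red one. Starts between 0 and 0.1; leave it.
- blue_open_tip (a point): Free end of the open blue handle, 70 mm from its own stem, 57 mm above the bench.
- blue_shut_handle (a joint): Turn of the blue handle whose valve is already shut; same lever and same sense as the red one. Starts between 1.47 and 1.571; leave it.
- blue_shut_tip (a point): Free end of the shut blue handle, 70 mm from its own stem, 57 mm above the bench.
- paint_tin: Loose steel paint tin with a gold band and navy lid, 104 mm across, 120 mm high, left of the box. Origin: centre of its underside.
- thinner_jar: Loose amber glass jar, 68 mm across, 95 mm high, left of the box towards the back. Origin: centre of its underside.
- tape_roll: Loose roll of blue masking tape lying flat, 110 mm across, 24 mm high, right of the box. Origin: centre of its underside.
- candle_cup: Loose gold candle cup, 72 mm across, 50 mm high, standing in front of the box. Origin: centre of its underside.
- finial: Loose gold turned finial, 38 mm across, 66 mm high, standing in front of the box. Origin: centre of its underside.

How it is judged (in metres and radians):
On the way, in this order (a step that is already met when the one before it is completed fails the run):
1. the cover is pushed back to within 15 mm of its stops (value of joint cover above 0.125 m), for 0.2 s.
2. the red handle is pushed shut, to within about 5 degrees of its stop (value of joint red_handle above 1.48 rad and value of joint cover above 0.12 m), for 0.2 s.
At the end, for the whole second after the job is handed in: The cover stands open, at least 120 mm back (of 140); the red handle is shut, turned at least 1.48 rad (of 1.571); the open blue handle is still below 0.3 rad and the shut one above 1.27 rad; cover and red handle are at rest (all of step 2 and value of joint blue_open_handle below 0.3 rad and value of joint blue_shut_handle above 1.27 rad and velocity of joint cover below 0.01 m/s and velocity of joint red_handle below 0.05 rad/s); the robot touches nothing.
It fails at once if the cover's lip is pinched between the fingers (contact force between the fingers and cover_c1 above 2 N and contact force between the fingers and cover_c2 above 2 N).
It fails at once if the red handle is pinched between the fingers (contact force between the fingers and red_handle_c0 above 2 N and contact force between the fingers and red_handle_c1 above 2 N).
It fails at once if a blue handle is turned by more than about 0.2 rad (value of joint blue_open_handle above 0.3 rad or value of joint blue_shut_handle below 1.27 rad).
It fails at once if a loose thing is lifted, carried or knocked more than 25 mm from its place (distance of any of paint_tin, thinner_jar, tape_roll, candle_cup, finial from where it was at the start of the episode above 0.025 m).
It also fails if it takes over 48 s, if anything falls off the work surface, if the arm or the gripper's body presses on something with over 40 N, if the wrist force passes 120 N, or if a joint passes its speed limit or range.

## Working session

There is one attempt and no reset: what is moved stays moved. The work goes in short steps, Python scripts to look and compute and a tool call to move; the robot and the scene stay as the last step left them, time stands still between calls to the robot, and variables do not carry over. Pictures are saved under pics/ and viewed, about 8 in all and at most 12, crops included, and the job is handed in when it is done.

Besides the shell and the picture viewer there is one more tool, called after "Emit:" as name(argument=value, ...) on one line, values as JSON. move_arm: Moves the arm, as the interface text tells. Its arguments: {"type":"object","properties":{"series":{"type":"string"},"grip_force":{"type":"number"}},"required":["series"]}

```bash
mkdir -p pics; ls
python3 - <<'E'
from rig import r, vision
import cv2
s=r.sense(); print(s)
for n in ("scene","top"):
    f=vision.grab_frame(n); cv2.imwrite(f"pics/{n}0.png",f[:,:,::-1]); print(n,vision.camera_params(n))
E
```

```text
pics
{'clock': 0.0, 'qpos': array([ 1.12458860e+00,  3.53668791e-01,  1.63416520e+00, -3.54891189e-05,
        1.15522161e+00, -2.38449647e-03]), 'qvel': array([-4.62681074e-04,  5.69057542e-05,  1.19854077e-03,  1.10469165e-03,
       -8.31807710e-04,  2.15401718e-03]), 'joint_efforts': array([ 1.31099798e-03, -6.05240464e+01, -3.42079604e+01, -1.39061763e-04,
        9.13866417e-03,  1.09018313e-05]), 'eef_pos': array([268.15616504, 563.99308577, 230.5355106 ]), 'tcp_rot': array([-3.14012963e+00,  2.89589672e-05,  2.69778380e+00]), 'contact_force': array([-0.0809639 ,  0.29854751,  0.42869204]), 'wrist_torque': array([-0.02562735,  0.02683961, -0.0489981 ]), 'opening': 1.0020802142433034}
scene {'fx': 422.07871080875054, 'fy': 422.07871080875054, 'cx': 324.7103786282529, 'cy': 195.89061742660894, 'position': array([904.19643976, 525.51504296, 757.00280828]), 'rotation': array([0.74683502, 0.00838459, 2.49228781])}
top {'fx': 478.7396203304363, 'fy': 478.7396203304363, 'cx': 317.9434618294927, 'cy': 197.6993098302438, 'position': array([ 334.4522085 ,   18.36789767, 1126.22904092]), 'rotation': array([ 0.1879316 ,  0.00981731, -1.56150509])}
```

View pics/top0.png

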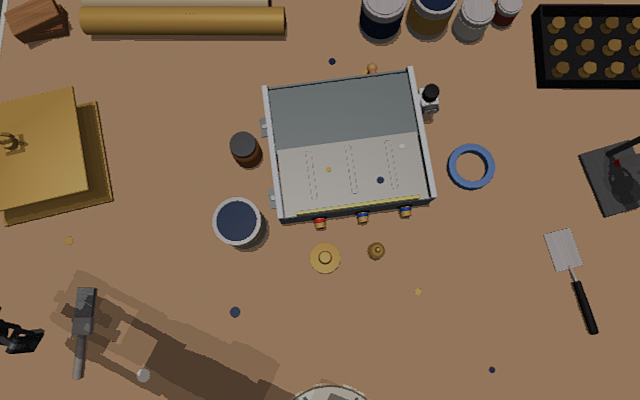

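View pics/scene0.png

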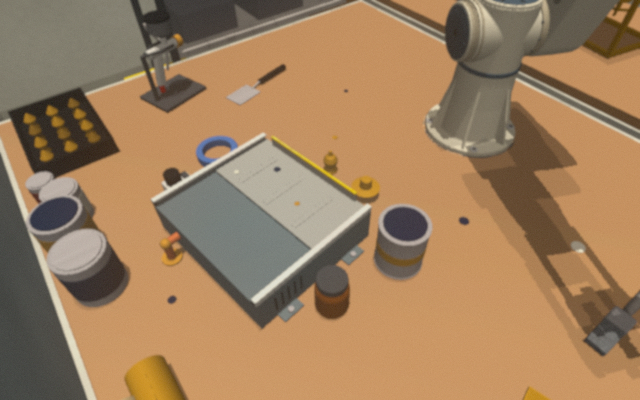

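The top view shows the box centred around (350,145), with the lip's yellow edge from (297,212) to (420,198). The leftmost outlet collar, at (320,223), is red, so the red valve should be at y=+85. The candle cup is at (325,258) and the finial at (376,250).

```bash
cat > h.py <<'E'
from rig import r, vision
import numpy as np, cv2
from scipy.spatial.transform import Rotation as R
def cam(n):
    c=vision.camera_params(n); return c,R.from_euler('xyz',c['rotation']).as_matrix()
def back(n,uv,z,c=None):
    c,M=c or cam(n); u,v=uv
    d=M@np.array([(u-c['cx'])/c['fx'],-(v-c['cy'])/c['fy'],-1]); p=c['position']
    return p+d*(z-p[2])/d[2]
def proj(n,P,c=None):
    c,M=c or cam(n); q=M.T@(np.array(P,float)-c['position'])
    return np.array([c['cx']+c['fx']*q[0]/-q[2], c['cy']+c['fy']*-q[1]/-q[2]])
E
python3 - <<'E'
import cv2
from h import *
print(proj('top',r.sense()['eef_pos']),back('top',(325,258),50),back('top',(376,250),60),back('top',(238,222),120))
im=cv2.imread('pics/top0.png')[60:280,250:450]
cv2.imwrite('pics/c1.png',cv2.resize(im[:130],None,fx=4,fy=4,interpolation=cv2.INTER_CUBIC))
cv2.imwrite('pics/c2.png',cv2.resize(im[115:220],None,fx=4,fy=4,interpolation=cv2.INTER_CUBIC))
E
```

```text
[ 23.4046175  322.88705369] [401.98829134  13.79196013  50.        ] [419.98457805 -99.17385052  60.        ] [471.95768601 199.23262974 120.        ]
```

View pics/c1.png

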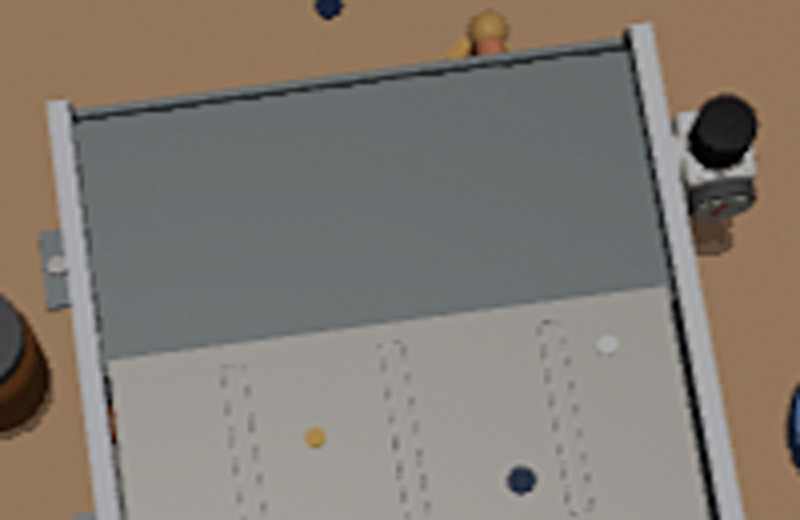

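View pics/c2.png

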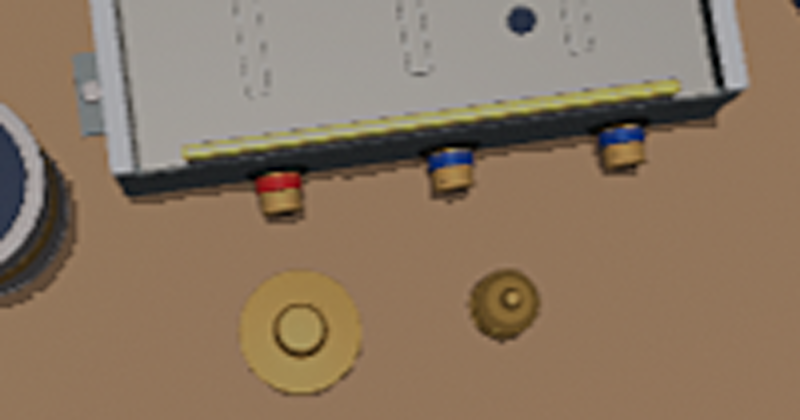

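The crops show the runner's outer corners (full-frame) at about (262,85.5), (413,66.3), (278,218.7) and (437,197). The lip's yellow edge runs from (295.5,213.5) to (420,196.5). The red collar is leftmost.

Run:
```python
from h import *
px=np.array([(262,85.3),(413.2,66.2),(278.2,218.9),(436.8,197.2)])
own=np.array([(155,175),(155,-175),(-155,175),(-155,-175)],float)
W=np.array([back('top',p,99)[:2] for p in px]); print(W, np.linalg.norm(W[0]-W[1]),np.linalg.norm(W[2]-W[3]),np.linalg.norm(W[0]-W[2]),np.linalg.norm(W[1]-W[3]))
c=W.mean(0); H=own.T@(W-c); U,S,V=np.linalg.svd(H); yaw=np.arctan2(H[0,1]-H[1,0],H[0,0]+H[1,1])
print('centre',c,'yaw',yaw)
Rm=np.array([[np.cos(yaw),-np.sin(yaw)],[np.sin(yaw),np.cos(yaw)]])
print((W-c)@Rm-own)
for p in ((295.5,213.5),(420,196.5)): print('lip',(back('top',p,113)[:2]-c)@Rm)
for n,p,z in (('outletR',(319.7,225),30),('cup',(325,258),45),('finial',(376.3,251),40)): q=back('top',p,z)[:2]; print(n,q,(q-c)@Rm)
```

```text
[[ 790.66068369  160.76624603]
 [ 839.17180616 -185.94998198]
 [ 482.29339741  115.99063904]
 [ 532.74429513 -228.74985931]] 350.0935186062723 348.4125489785512 311.60108829964446 309.40208308144315
centre [661.2175456  -34.48573905] yaw 0.14186453283134937
[[ 0.74927869 -0.01135504]
 [-0.24885376 -0.10345078]
 [-0.85096384 -0.73735845]
 [ 0.35053891  0.85216427]]
lip [-151.39089247  135.10935433]
lip [-150.50654971 -134.98190034]
outletR [478.78182601  26.42102838] [-171.99143045   86.08933705]
cup [402.30205393  13.770701  ] [-249.49151298   84.37950452]
finial [ 419.34158235 -102.02555574] [-248.9954977   -32.66267836]
```

Box centre is (661.2,-34.5) with yaw 0.142. The runner-corner fit residuals are under 1 mm. Next I turn the tool to yaw 1.713, so that tool x lies along the box's +y and tool y along its +x, and close the fingers.

Emit:
move_arm(series="1 0 0 0 0 0 9.4; 1 0 0 0 0 0 9.4; 1 0 0 0 0 0 9.4; 1 0 0 0 0 0 9.4; 1 0 0 0 0 0 9.4; 1 0 0 0 0 0 9.4; 1 0 0 0 0 0 0; 1 0 0 0 0 0 0", grip_force=20)

```text
clock: 1.1
eef_pos: [267.2, 562.1, 227.3]
tcp_rot: [-3.137, 0.006, 1.687]
contact_force: [-0.3, 0.0, 0.5]
opening: 0.001
```

```bash
cat >> h.py <<'E'
C=np.array([661.2,-34.5]); YAW=0.142
def b2w(x,y): return C+R.from_euler('z',YAW).as_matrix()[:2,:2]@np.array([x,y])
def plan(x,y,z):
    s=r.sense(); M=R.from_euler('xyz',s['tcp_rot']).as_matrix(); p=s['eef_pos']
    t=np.array([*b2w(x,y),z]); Rb=R.from_euler('z',YAW).as_matrix()
    b=Rb.T@np.array([*(p[:2]-C),p[2]])
    G=Rb@np.array([[0,1,0],[1,0,0],[0,0,-1.]])
    rv=np.degrees(R.from_matrix(M.T@G).as_rotvec())
    print('t',round(s['clock'],2),'own',b.round(1),'tool shift units',(M.T@(t-p)/40).round(2),'turn',rv.round(2),'F',(Rb.T@s['contact_force']).round(1),'open',round(s['opening'],2))
E
python3 -c "
from h import *
plan(-195,0,230)"
```

```text
t 1.1 own [-305.6  646.3  227.3] tool shift units [-16.08   3.18   0.02] turn [-0.24  0.37 -1.47] F [-0.3  0.1  0.5] open 0.0
```

Emit:
move_arm(series="1 -0.8 0.16 -0.03 0 0 -1.4; 1 -0.9 0.18 -0.03 0 0 0; 1 -0.9 0.18 -0.03 0 0 0; 1 -0.9 0.18 -0.03 0 0 0; 1 -0.9 0.18 -0.03 0 0 0; 1 -0.9 0.18 -0.03 0 0 0; 1 -0.9 0.18 -0.03 0 0 0; 1 -0.9 0.18 -0.03 0 0 0; 1 -0.9 0.18 -0.03 0 0 0; 1 -0.9 0.18 -0.03 0 0 0; 1 -0.9 0.18 -0.03 0 0 0; 1 -0.9 0.18 -0.03 0 0 0; 1 -0.9 0.18 -0.03 0 0 0; 1 -0.9 0.18 -0.03 0 0 0; 1 -0.9 0.18 -0.03 0 0 0; 1 -0.9 0.18 -0.03 0 0 0; 1 -0.9 0.18 -0.03 0 0 0; 1 -0.6 0.1 0 0 0 0; 1 0 0 0 0 0 0")

```text
clock: 3.48
eef_pos: [503.5, -59.0, 252.6]
tcp_rot: [3.141, 0.006, 1.773]
contact_force: [0.4, -0.6, -0.1]
opening: 0.003
```

```bash
python3 -c "
from h import *
plan(-195,0,99)"
```

```text
t 3.48 own [-159.6   -1.9  252.6] tool shift units [ 0.12 -0.88  3.84] turn [0.04 0.33 3.46] F [ 0.3 -0.6 -0.1] open 0.0
```

Emit:
move_arm(series="1 0.06 -0.44 0 0 0.3 3.4; 1 0.06 -0.44 0 0 0 0; 1 0 -0.02 0 0 0 0; 1 0 0 0.7 0 0 0; 1 0 0 0.7 0 0 0; 1 0 0 0.7 0 0 0; 1 0 0 0.7 0 0 0; 1 0 0 0.7 0 0 0; 1 0 0 0.3 0 0 0; 1 0 0 0 0 0 0")

```text
clock: 4.72
eef_pos: [469.4, -55.9, 98.7]
tcp_rot: [3.133, 0.001, 1.731]
contact_force: [-0.2, 0.2, 0.2]
opening: -0.002
```

```bash
python3 -c "
from h import *
plan(-195,0,99)"
```

```text
t 4.72 own [-192.9    5.9   98.7] tool shift units [-0.15 -0.06 -0.01] turn [0.49 0.08 1.06] F [-0.2  0.3  0.2] open -0.0
```

Emit:
move_arm(series="1 -0.07 0.3 0 0.2 0 0.5; 1 -0.07 0.3 0 0.2 0 0.5; 1 0 0.3 0 0 0 0; 1 0 0.3 0 0 0 0; 1 0 0.3 0 0 0 0; 1 0 0.3 0 0 0 0; 1 0 0.3 0 0 0 0; 1 0 0.3 0 0 0 0; 1 0 0.3 0 0 0 0; 1 0 0.3 0 0 0 0; 1 0 0.3 0 0 0 0; 1 0 0.3 0 0 0 0")

```text
clock: 6.22
eef_pos: [622.7, -39.5, 101.1]
tcp_rot: [3.14, 0.001, 1.713]
contact_force: [-2.5, -0.4, 0.4]
opening: 0.001
```

```bash
python3 -c "
from h import *
plan(-30,0,99)"
```

```text
t 6.22 own [-38.8   0.5 101.1] tool shift units [-0.01  0.22  0.05] turn [0.07 0.08 0.02] F [-2.6 -0.   0.4] open 0.0
```

Contact force is 2.6 N, as expected for the sliding cover. I continue gently to the stops.

Emit:
move_arm(series="1 0 0.15 0.03 0 0 0; 1 0 0.15 0.02 0 0 0; 1 0 0.15 0 0 0 0; 1 0 0.15 0 0 0 0; 1 0 0.1 0 0 0 0")

```text
clock: 6.85
eef_pos: [633.5, -37.9, 99.2]
tcp_rot: [-3.103, -0.001, 1.714]
contact_force: [-17.7, -2.7, 15.2]
opening: -0.004
```

Run:
```python
from h import *
plan(-30,0,99)
f=vision.grab_frame('top')[:,:,::-1]
cv2.imwrite('pics/t1.png',cv2.resize(f[60:240,250:450],None,fx=4,fy=3.3,interpolation=cv2.INTER_CUBIC))
```

```text
t 6.85 own [-27.9   0.5  99.2] tool shift units [-0.01 -0.05  0.01] turn [-2.19 -0.05  0.09] F [-17.9  -0.1  15.2] open -0.0
```

Emit:
move_arm(series="1 0 -0.3 0 -1 0 0; 1 0 -0.5 -0.3 -1 0 0; 1 0 -0.3 -0.8 0 0 0; 1 0 -0.5 -0.9 0 0 0; 1 0 -0.8 -0.9 0 0 0; 1 0 -0.8 -0.9 0 0 0; 1 0 -0.5 -0.5 0 0 0; 1 0 0 0 0 0 0")

```text
clock: 7.9
eef_pos: [489.0, -60.4, 279.3]
tcp_rot: [3.13, 0.003, 1.713]
contact_force: [0.8, 0.4, -0.7]
opening: 0.003
```

Run:
```python
from h import *
plan(-100,40,180)
w=vision.grab_frame('wrist'); print(vision.camera_params('wrist'))
t=vision.grab_frame('top')
cv2.imwrite('pics/m1.png',np.hstack([cv2.resize(w,(400,250)),cv2.resize(t[60:240,230:470],(400,250),interpolation=cv2.INTER_CUBIC)])[:,:,::-1])
cv2.imwrite('pics/w1.png',w[:,:,::-1])
```

```text
t 7.9 own [-174.1   -1.3  279.3] tool shift units [1.04 1.83 2.5 ] turn [0.65 0.16 0.04] F [ 0.8  0.3 -0.7] open 0.0
{'fx': 278.4702290187029, 'fy': 278.4702290187029, 'cx': 319.96653207395167, 'cy': 197.8642393305821, 'position': array([475.6816229 ,  11.35894852, 421.43639708]), 'rotation': array([-0.29199371, -0.01142805,  0.14359094])}
```

View pics/m1.png

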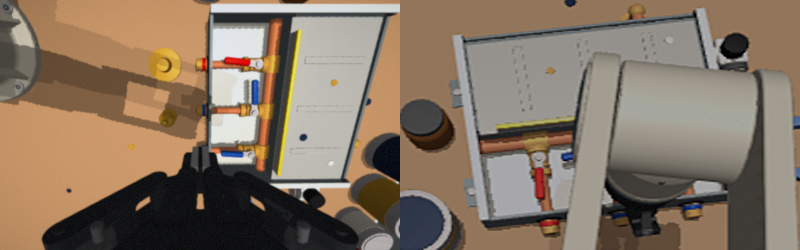

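The wrist view (right = box +x, up = +y) shows the cover back. The red lever is uppermost, pointing to the front and nearly open. The middle blue handle is shut and the lowest one is open. I enlarge that part to measure.

Run:
```python
from h import *
w=cv2.imread('pics/w1.png')[60:290,310:490]
cv2.imwrite('pics/w1c.png',cv2.resize(w[:130],None,fx=4,fy=4,interpolation=cv2.INTER_CUBIC))
for p in ((-55,85),(-55,-15),(-55,-115)): print(proj('wrist',[*b2w(*p),57]), (proj('wrist',[*b2w(*p),57])-[310,60])*4)
print((proj('wrist',[*b2w(-125,85),57])-[310,60])*4)
```

```text
[415.47983429 103.33915892] [421.91933716 173.35663567]
[408.01424318 181.86235441] [392.05697271 487.44941763]
[401.61326163 249.1879711 ] [366.45304652 756.75188439]
[196.58364487 172.84926832]
```

View pics/w1c.png

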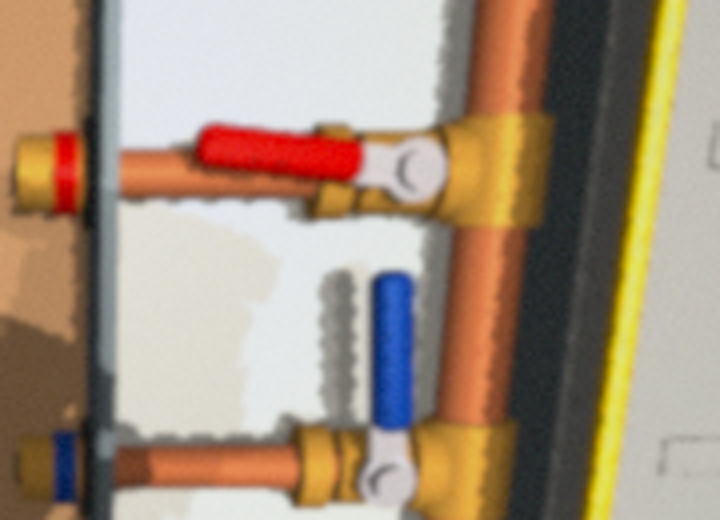

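The lever is at about 0.13 rad and the pivot projects where predicted. The fingertips will go down to the right of the lever, at own (-104,50).

Emit:
move_arm(series="1 0.45 0.6 0 0.6 0 0; 1 0.45 0.6 0.2 0 0 0; 1 0.38 0.55 0.5 0 0 0; 1 0 0 0.8 0 0 0; 1 0 0 0.8 0 0 0; 1 0 0 0.8 0 0 0; 1 0 0 0.6 0 0 0; 1 0 0 0.1 0 0 0; 1 0 0 0 0 0 0")

```text
clock: 9.12
eef_pos: [557.0, 4.6, 108.3]
tcp_rot: [-3.131, 0.0, 1.715]
contact_force: [-0.2, -0.6, 0.8]
opening: -0.001
```

```bash
python3 -c "
from h import *
plan(-104,50,53)"
```

```text
t 9.12 own [-97.6  53.5 108.3] tool shift units [-0.09 -0.15  1.38] turn [-0.63  0.01  0.15] F [-0.3 -0.5  0.8] open -0.0
```

Emit:
move_arm(series="1 -0.09 -0.15 0.2 -0.6 0 0.1; 1 0 0 0.4 0 0 0; 1 0 0 0.4 0 0 0; 1 0 0 0.35 0 0 0; 1 0 0 0 0 0 0")

```text
clock: 9.75
eef_pos: [552.4, -0.2, 52.1]
tcp_rot: [3.139, 0.001, 1.713]
contact_force: [-0.7, -0.5, 0.0]
opening: -0.001
```

Run:
```python
from h import *
plan(-104,70,53)
for th in (.13,.4,.7,1,1.25,1.45,1.571,1.62):
    s,c=np.sin(th),np.cos(th); o=6.5+13*s+11*c
    print(th,np.round([-55-48*c-o*s,85+48*s-o*c],1))
```

```text
t 9.75 own [-102.8   49.3   52.1] tool shift units [ 0.52 -0.03 -0.02] turn [0.17 0.03 0.03] F [-0.8 -0.4  0. ] open -0.0
0.13 [-105.1   72.3]
0.4 [-107.7   83.7]
0.7 [-106.7   98.1]
1 [-100.6  112.8]
1.25 [-91.3 123.5]
1.45 [-81.4 130.2]
1.571 [-74.5 133. ]
1.62 [-71.6 133.9]
```

Emit:
move_arm(series="1 0.28 -0.03 0 0 0 0; 1 0.28 -0.03 0 0 0 0; 1 0.28 -0.03 0 0 0 0; 1 0.25 0 0 0 0 0; 1 0.2 0 0 0 0 0")

```text
clock: 10.38
eef_pos: [543.8, 51.9, 54.0]
tcp_rot: [3.133, 0.005, 1.715]
contact_force: [0.1, -7.5, 1.0]
opening: 0.003
```

```bash
python3 -c "
from h import *
plan(-106.7,98,52)"
```

```text
t 10.38 own [-104.   102.2   54. ] tool shift units [-0.1  -0.07  0.05] turn [0.52 0.29 0.15] F [-1.  -7.5  1. ] open 0.0
```

Emit:
move_arm(series="1 0.2 0.05 0.05 0 0.2 0; 1 0.17 0.12 0 0 0 0; 1 0.15 0.15 0 0 0 0; 1 0.12 0.17 0 0 0 0; 1 0.08 0.17 0 0 0 0; 1 0.04 0.12 0 0 0 0")

```text
clock: 11.12
eef_pos: [565.5, 87.4, 54.2]
tcp_rot: [3.14, 0.008, 1.721]
contact_force: [-5.2, -4.4, 1.7]
opening: -0.004
```

```bash
python3 -c "
from h import *
plan(-72,133,53)"
```

```text
t 11.12 own [-77.5 134.2  54.2] tool shift units [-0.03  0.14  0.03] turn [0.1  0.47 0.5 ] F [-5.7 -3.6  1.7] open -0.0
```

Emit:
move_arm(series="1 0 0.1 0.03 0 0.4 0.4; 1 0 0.1 0 0 0 0; 1 0 0.1 0 0 0 0; 1 0 0.1 0 0 0 0")

```text
clock: 11.62
eef_pos: [569.4, 89.0, 53.6]
tcp_rot: [-3.12, 0.005, 1.718]
contact_force: [-12.7, -8.2, 12.7]
opening: 0.003
```

```bash
python3 -c "
from h import *
plan(-72,133,53)"
```

```text
t 11.62 own [-73.4 135.2  53.6] tool shift units [-0.06  0.04  0.01] turn [-1.22  0.27  0.28] F [-13.8  -6.3  12.7] open 0.0
```

The force is rising without motion, so the handle is at its stop. I hold briefly, back off and rise.

Emit:
move_arm(series="1 0 0.12 0 0 0 0; 1 0 0.12 0 0 0 0; 1 -0.05 -0.3 0 -1 0 0; 1 -0.2 -0.4 0 0 0 0; 1 0 0 -0.6 0 0 0; 1 0 0 -0.9 0 0 0; 1 0 0 -0.9 0 0 0; 1 -0.5 -0.5 -0.9 0 0 0; 1 -0.8 -0.8 -0.9 0 0 0; 1 -0.8 -0.8 -0.9 0 0 0; 1 -0.8 -0.5 0 0 0 0; 1 0 0 0 0 0 0")

```text
clock: 13.12
eef_pos: [455.4, -55.0, 271.5]
tcp_rot: [-3.124, 0.009, 1.724]
contact_force: [1.0, 1.1, -0.2]
opening: 0.0
```

Run:
```python
from h import *
plan(-72,133,53)
w=vision.grab_frame('wrist'); c=cam('wrist'); t=vision.grab_frame('top')
cv2.imwrite('pics/w2.png',w[:,:,::-1])
for n,p,z in (('piv',(-55,85),57),('tip',(-55,155),57),('lip',(-15,0),113)): print(n,proj('wrist',[*b2w(*p),z],c))
cv2.imwrite('pics/m2.png',np.hstack([cv2.resize(w,(560,350)),cv2.resize(t[60:290,200:358],(240,350))])[:,:,::-1])
```

```text
t 13.12 own [-206.6    8.9  271.5] tool shift units [3.12 3.5  5.37] turn [-1.03  0.55  0.66] F [ 1.1  0.9 -0.2] open 0.0
piv [448.86110011 112.39961152]
tip [457.96995163  48.34351679]
lip [495.06081455 192.79654445]
```

View pics/m2.png

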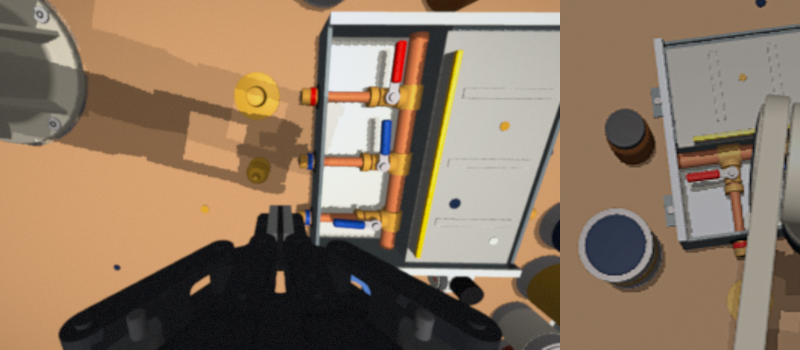

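The red lever lies across its pipe, from (393,97) to (402,42). The blue handles look unchanged and the cover is back. Next I measure the angle and the lip position numerically.

Run:
```python
from h import *
w=cv2.imread('pics/w2.png'); c=cam('wrist')
Rm=R.from_euler('z',YAW).as_matrix()[:2,:2]
def own(uv,z): return (back('wrist',uv,z,c)[:2]-C)@Rm
h=cv2.cvtColor(w,cv2.COLOR_BGR2HSV)
m=((h[...,0]<5)|(h[...,0]>174))&(h[...,1]>200)&(h[...,2]>120); m[:, :430]=0
v,u=np.nonzero(m); P=np.array([own(q,62) for q in zip(u,v)])
d=np.linalg.svd(P-P.mean(0))[2][0]; d*=np.sign(d[1])
print(len(u),P.mean(0),'theta axis',np.arctan2(d[1],-d[0]),'from pivot',np.arctan2(P.mean(0)[1]-85,-(P.mean(0)[0]+55)))
m=(abs(h[...,0].astype(int)-29)<4)&(h[...,1]>180)&(h[...,2]>120); m[:,:460]=0;m[:,540:]=0
v,u=np.nonzero(m);P=np.array([own(q,113) for q in zip(u,v)]);print('lip',P.mean(0),P.min(0),P.max(0))
for n,p,z in (('cup',(256/560*640,96/350*400),50),('finial',(258/560*640,170/350*400),60)): print(n,back('wrist',p,z,c))
```

```text
478 [-55.89689705 132.14158556] theta axis 1.5760733210341678 from pivot 1.5517730198405393
lip [-12.16847838  -1.68380291] [ -15.1411451  -129.19438675] [ -8.67749193 136.68622538]
cup [405.52776202  16.26519731  50.        ]
finial [423.10969806 -89.26725651  60.        ]
```

```bash
python3 -c "
from h import *
s=r.sense(); print(s['clock'],s['qvel'].round(3),s['contact_force']); print(r.sign_off())"
```

```text
13.225 [ 0.022  0.024 -0.002  0.003 -0.004  0.004] [0.26576829 1.13562829 0.19801645]
the job is handed in; nothing more can be done
None
```

The cover is pushed back to its stops and the red handle is shut. I handed the job in at about 13 s of the 48 s, and the rig gives no verdict.

- **How it was done:** I kept the fingers closed and only pushed. I pushed the middle of the lip until the force rose at the stops. I then went down beside the red lever and swept it round until its force also rose at the stop. The arm then backed off and stood clear.
- **Cover:** the last wrist picture puts the lip's top edge at −12 mm in the box frame, against about −151 mm at the start. That is about 139 mm of travel.
- **Red handle:** the same picture gives 1.55–1.58 rad; shut is 1.571.
- **Blue handles:** they look unchanged in the picture. I did not measure their angles.
- **Loose things:** I felt no contact with any of them. The candle cup's rough position agreed within about 4 mm. The finial came out about 13 mm off in y, from pixels read off a shrunken picture, which I take to be reading error. The tin and jar look in place in the last top view. The tape roll was mostly hidden by the gripper and arm in the last pictures and I did not check it.
- **Force at hand-in:** about 1 N, the usual noise level with the arm standing clear.

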